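# Clear the pastry chest and hold its sprung lid

## Robot

A 6-joint arm with a two-finger parallel gripper is mounted at the origin on the work surface. World frame = base frame: x ahead of the robot, y to its left, z up, the work surface at z = 0. Lengths are in m, angles in rad, forces in N, time in s.
With the tool pointing down it reaches from about 0.35 to 0.975 m from the base axis. Payload 7.1 kg.
Tool frame: the origin (TCP) lies midway between the tips of the shut fingers; the grasp point (between the pads) lies 19 mm behind it; z points along the fingers, y is the line along which they close (so a half turn about z gives the same grasp; the last joint's range is limited). The gripper opens to 88 mm and grips with 3 to 60 N. Pads are 20 mm wide; open, the fingers measure 115 mm over their backs; the gripper's body (75 mm by 178 mm) begins 61 mm behind the grasp point.
Start: joints at [-1.215, 0.423, 1.63, -0, 1.089, -0.019], TCP at [0.229, -0.582, 0.223] pointing down, gripper open.
Joint ranges: [-3, 3], [-0.9, 2.11], [0.09, 2.58], [-1.31, 4.45], [0.11, 2.69], [-2.54, 2.54]. Speed limits (rad/s): [2.39, 2.39, 3.01, 3.14, 3.14, 3.14].

## Interface

Orientations are given as a unit quaternion [w, x, y, z].
In Python, from station import move_pose, movel, movej, command_gripper, wait, inverse_kinematics, read_camera, camera_info, MotionError, job_done, get_time, get_joint_pos, get_qvel, get_effort, get_tcp_pos, get_ee_rot, get_ft_force, get_ft_torque, get_grip_width, get_finger_force gives the robot as it stands. Calls block until the motion is done:
- move_pose(position, orientation): joint-space move of the TCP to a pose.
- movel(position, frame=None, v=0.15, until_force=None): straight line of the TCP; frame=None keeps the orientation; v is the mean speed in m/s. With until_force (N) it stops when the force on the tool has changed by that much, and returns True; else False.
- movej(angles): joint-space move.
- command_gripper(opening): opening from 0.0 (shut) to 1.0 (fully open); the grip force is fixed at half the most; returns when the fingers have stopped.
- wait(seconds).
- inverse_kinematics(position, orientation): joint angles nearest the present ones, or None.
- read_camera(name): name is "side" or "top"; returns the picture (420x560x3 uint8, red, green, blue); there is no depth.
- camera_info(name): a dict with "intrinsics" (3x3 intrinsics, pixels), "T" (4x4, takes a point from camera to world coordinates). Camera axes: x right, y up, looking along -z (the intrinsics and any distortion apply to the point x, -y, -z); pixel columns grow to the right and rows downward; lengths in m; the calibration is good to about 2 mm. A picture is of the moment at which its call begins. camera_info takes no time and is no camera call.
A pose or a line that the arm cannot do raises MotionError and nothing moves.
- job_done(): hands the job in; it is judged then, once.
Readings, each from a call of its own:
- get_time(): time.
- get_joint_pos(): joint angles.
- get_qvel(): joint speeds.
- get_effort(): joint torques, N m.
- get_tcp_pos(): TCP position.
- get_ee_rot(): TCP orientation.
- get_ft_force(): force on the tool from outside, world axes, zero at the start.
- get_ft_torque(): the same for the moment, N m.
- get_grip_width(): opening from 0.0 (shut) to 1.0 (fully open).
- get_finger_force(): force on a finger pad.
Only numpy, scipy, OpenCV 4.12 (cv2) and the standard library are available. Lean on these libraries where they do the work, as an engineer would, in place of code of your own. Each camera call takes 0.05 s, during which the arm holds its last target. There are 200 camera calls.

## Task

The pastry chest is to be restocked: clear the two tea cartons (red and green band) off its lid by stacking them, in either order, squarely onto the blue-banded carton beside it as one upright column of three, leaving that carton where it stands. Then lift the sprung lid by its bar a little past its balance point (60 degrees open) without letting it fly up to its stop, ease it back and finish while holding it steady in the gripper about 5 to 10 degrees below the balance point. Do not disturb the other things on the counter.

Things in the scene. Friction and masses are not known exactly. Their poses are not given: they have to be found in the camera images.
- carton_red: closed brown tea carton with a red band around its middle, about 0.22 kg, 90 mm along its x, 58 mm along its y, 50 mm high (z); origin at the centre of its underside. At the start it lies on the chest's closed lid
- carton_green: closed brown tea carton with a green band around its middle, about 0.22 kg, 90 mm along its x, 58 mm along its y, 50 mm high (z); origin at the centre of its underside. At the start it lies on the chest's closed lid
- carton_blue: closed brown tea carton with a blue band, about 0.4 kg, 90 mm along its x, 58 mm along its y, 50 mm high (z); origin at the centre of its underside. It stands loose on the counter to the left or right of the chest: the foot of the column
- chest: fixed wooden pastry chest, 200 mm deep (x), 280 mm wide (y), walls 100 mm high; origin at the centre of its underside; its x axis points away from the robot, from the handle side to the hinge side. Its steel lid plate (200 mm by 290 mm, 12 mm thick) lies on the walls, its top 112 mm above the counter when closed
- lid (a joint): opening angle of the lid in rad: 0 closed, rising as the front edge goes up; stop at 1.65. The lid weighs 0.8 kg and has a counter-spring: its balance point is at 1.047 (60 degrees). Below that it falls shut by itself, above it springs up to the stop by itself; the handle needs only about 2 N at most. The hinge does not stay put anywhere by friction
- lid_hinge (a point): middle of the lid's hinge line, at the rear (+x) top edge of the chest, 100 mm behind the chest's centre and 106 mm above the counter; the hinge line runs along the chest's y. It does not move with the lid
- lid_bar (a point): middle of the lid's black handle: a round bar 12 mm thick, 130 mm long along the chest's y, with a 39 mm clear gap between it and the lid's front edge and an arm at each end; 245 mm from the hinge line, in one plane with it (106 mm above the counter when closed). It can turn between the finger pads as the lid swings, so the gripper may keep pointing down. The axes turn with the lid
- napkins: bystander, not to be disturbed: steel napkin dispenser block, 90 x 75 x 100 mm; origin at the centre of its underside
- sweet_jar: bystander, not to be disturbed: amber glass jar with steel cap, 90 mm across, 150 mm tall; origin at the centre of its underside
- syrup: bystander, not to be disturbed: green glass bottle, 68 mm across, 210 mm tall; origin at the centre of its underside
- mug: bystander, not to be disturbed: white mug, 76 mm across, 85 mm tall; origin at the centre of its underside
- soda_can: bystander, not to be disturbed: orange drinks can, 66 mm across, 115 mm tall; origin at the centre of its underside

How it is judged:
By the outcome, as a careful person would: the job done as asked, in the order asked, and still so for the second after the job is handed in, while the arm keeps its last pose, push and grip.
It also fails if it takes over 72 s, if anything falls off the work surface, if the arm or the gripper's body presses on something with over 40 N, if the wrist force passes 120 N, or if a joint passes its speed limit or range.

## Working session

There is one attempt and no reset: what is moved stays moved. The work goes in short steps, each a Python script; the robot and the scene stay as the last script left them, time stands still between calls to the robot, and variables do not carry over. Pictures are saved under pics/ and viewed, at most 10 in all, crops included, and the job is handed in when it is done.

```bash
mkdir -p pics; ls; python3 - <<'E'
from station import *
import cv2
for n in("side","top"):
    im=read_camera(n); cv2.imwrite(f"pics/{n}0.png",im[:,:,::-1]); i=camera_info(n); print(n,i)
print(get_time(),get_ee_rot(),get_tcp_pos())
E
```

```text
pics
side {'intrinsics': array([[425.23370399,   0.        , 289.12719445],
       [  0.        , 425.23370399, 212.55706508],
       [  0.        ,   0.        ,   1.        ]]), 'T': array([[-0.99530654,  0.07395424, -0.06241524,  0.54047709],
       [-0.09672464, -0.73999223,  0.6656244 ,  0.7055412 ],
       [ 0.00303896,  0.66853741,  0.7436723 ,  0.89894354],
       [ 0.        ,  0.        ,  0.        ,  1.        ]])}
top {'intrinsics': array([[465.18802587,   0.        , 279.02958168],
       [  0.        , 465.18802587, 214.81442437],
       [  0.        ,   0.        ,   1.        ]]), 'T': array([[ 0.02046467,  0.99488208, -0.09894866,  0.48222712],
       [-0.99932499,  0.02337473,  0.02834038,  0.01728558],
       [ 0.03050824,  0.09830189,  0.99468889,  1.30425155],
       [ 0.        ,  0.        ,  0.        ,  1.        ]])}
0.1 [-6.76958948e-04  9.82492687e-01  1.86299885e-01 -1.19300923e-04] [ 0.22865602 -0.58113041  0.22199153]
```

View pics/top0.png

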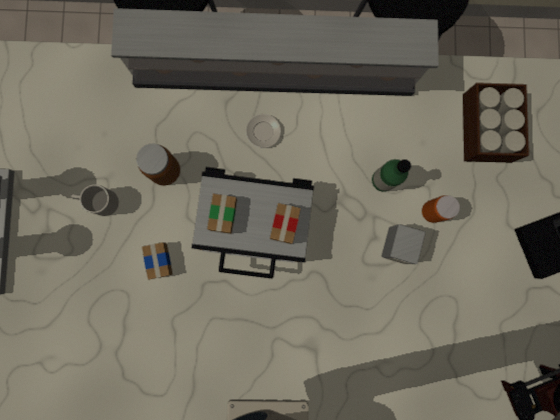

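View pics/side0.png

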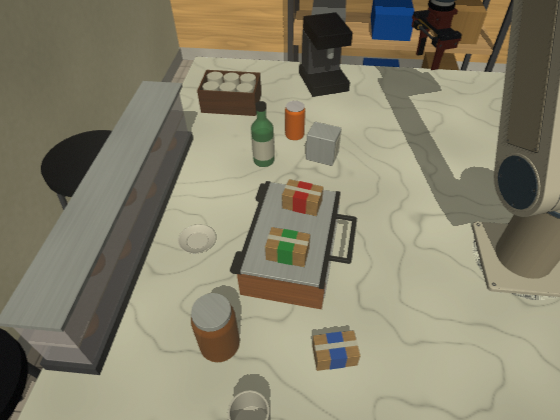

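```bash
python3 - <<'E'
import cv2,numpy as np
a=cv2.imread("pics/top0.png"); 
f=lambda c,k:cv2.resize(c,None,fx=k,fy=k,interpolation=cv2.INTER_CUBIC)
cv2.imwrite("pics/topc.png",f(a[165:285,138:320],4.3))
b=cv2.imread("pics/side0.png")
cv2.imwrite("pics/sidec.png",f(b[175:375,225:365],3)) 
E
```

```text
(no output)
```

View pics/topc.png

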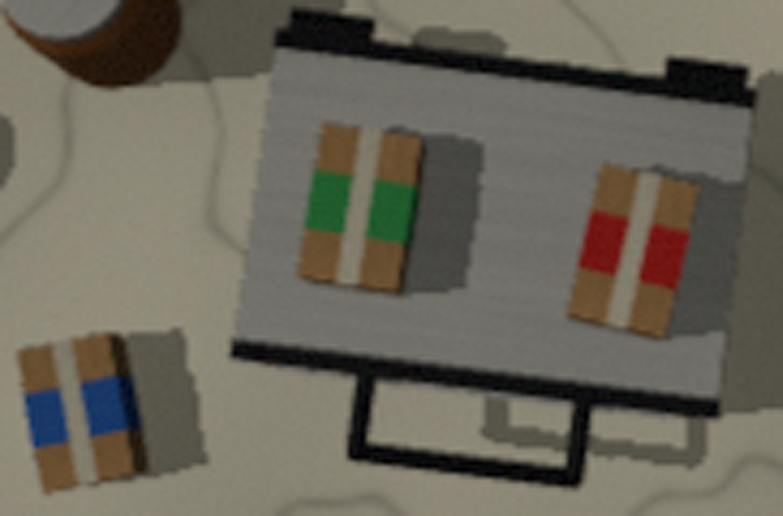

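View pics/sidec.png

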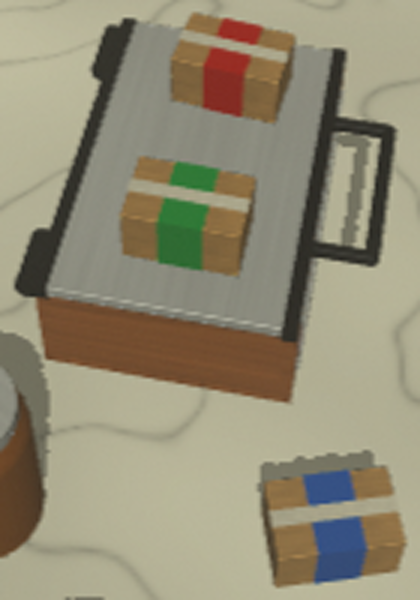

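```bash
cat >h.py <<'E'
from station import *
import numpy as np,cv2
def ray(n,uv):
    i=camera_info(n);K=i["intrinsics"];T=i["T"]
    p=np.c_[np.atleast_2d(uv),np.ones(len(np.atleast_2d(uv)))]@np.linalg.inv(K).T
    return T[:3,3],(p*[1,-1,-1])@T[:3,:3].T
def onz(n,uv,z):
    o,d=ray(n,uv); return o+d*((z-o[2])/d[:,2])[:,None]
def tops(n,im,roi,z,dark=95):
    """top face of a carton: saturated+bright pixels; returns centre, yaw of long axis, size"""
    x0,y0,x1,y1=roi; h=cv2.cvtColor(im[y0:y1,x0:x1],cv2.COLOR_RGB2HSV)
    m=((h[...,1]>95)&(h[...,2]>dark)).astype(np.uint8)
    m=cv2.morphologyEx(m,cv2.MORPH_CLOSE,np.ones((7,7)))
    c=max(cv2.findContours(m,0,2)[0],key=cv2.contourArea).reshape(-1,2)+[x0,y0]
    w=onz(n,c.astype(float),z)[:,:2]
    (cx,cy),s,a=cv2.minAreaRect((w*1000).astype(np.float32))
    if s[0]<s[1]: s=s[::-1];a+=90
    return np.array([cx,cy])/1000,(a+90)%180-90,s
R={"red":(266,200,304,248,.162),"green":(204,188,240,238,.162),"blue":(138,236,178,284,.05)}
E
python3 - <<'E'
from h import *
im=read_camera("top")
h=cv2.cvtColor(im,cv2.COLOR_RGB2HSV)
for k,r in R.items():
    for d in(60,80,100,120): print(k,d,*tops("top",im,r[:4],r[4],d))
# band centres
for k,lo,hi in(("red",0,8),("green",50,85),("blue",100,125)):
    x0,y0,x1,y1,z=R[k];s=h[y0:y1,x0:x1]
    m=((s[...,1]>150)&(s[...,0]>=lo)&(s[...,0]<=hi)&(s[...,2]>80)).astype(np.uint8)
    v,u=np.nonzero(m);w=onz("top",np.c_[u+x0,v+y0].astype(float),z)[:,:2]
    c,sz,a=cv2.minAreaRect((w*1000).astype(np.float32));print(k,"band",w.mean(0),c,sz,a,len(u))
o=np.array([138,165])
P=lambda *p:np.array(p)/4.3+o
print("bar",onz("top",P((357,452),(577,477)),.112))
print("lid corners FL FR BR BL",onz("top",P((235,350),(719,408),(752,98),(277,38)),.112))
S=lambda *p:np.array(p)/3+[225,175]
print("side bar",onz("side",S((373,258),(388,132)),.108))
# bystanders rough
print("jar top,can,napkin top,mug,syrup cap",onz("top",[(153,159.)],.15),onz("top",[(446,207.)],.115),onz("top",[(405,243.)],.1),onz("top",[(97,199.)],.085),onz("top",[(403,166.)],.21))
E
```

```text
red 60 [ 0.57612225 -0.03038022] -11.736320495605469 (90.89618682861328, 59.396385192871094)
red 80 [ 0.57639246 -0.03043642] -11.736015319824219 (90.34416961669922, 59.396419525146484)
red 100 [ 0.57650238 -0.02959181] -13.036643981933594 (87.03578186035156, 58.043479919433594)
red 120 [ 0.5611665  -0.03314423] 0.0 (0.0, 0.0)
green 60 [0.59701404 0.12658766] -7.380271911621094 (90.50086975097656, 57.73649978637695)
green 80 [0.59776868 0.1270443 ] -7.380271911621094 (89.1214599609375, 56.63691711425781)
green 100 [0.56661163 0.13201962] 82.5302734375 (53.972999572753906, 23.89209747314453)Traceback (most recent call last):
  File "<stdin>", line 5, in <module>
  File "h.py", line 14, in tops
    c=max(cv2.findContours(m,0,2)[0],key=cv2.contourArea).reshape(-1,2)+[x0,y0]
      ~~~^^^^^^^^^^^^^^^^^^^^^^^^^^^^^^^^^^^^^^^^^^^^^^^^
ValueError: max() iterable argument is empty
```

```bash
python3 - <<'E'
from h import *
im=read_camera("top")
h=cv2.cvtColor(im,cv2.COLOR_RGB2HSV)
for k,r in R.items():
    for d in(55,65,80): print(k,d,*tops("top",im,r[:4],r[4],d))
for k,lo,hi in(("red",0,8),("green",50,85),("blue",100,125)):
    x0,y0,x1,y1,z=R[k];s=h[y0:y1,x0:x1]
    m=((s[...,1]>130)&(s[...,0]>=lo)&(s[...,0]<=hi)&(s[...,2]>70)).astype(np.uint8)
    v,u=np.nonzero(m);w=onz("top",np.c_[u+x0,v+y0].astype(float),z)[:,:2]
    c,sz,a=cv2.minAreaRect((w*1000).astype(np.float32));print(k,"band",w.mean(0),c,sz,a,len(u))
o=np.array([138,165])
P=lambda *p:np.array(p)/4.3+o
print("bar",onz("top",P((357,452),(577,477)),.112))
print("lid corners FL FR BR BL",onz("top",P((235,350),(719,408),(752,98),(277,38)),.112))
S=lambda *p:np.array(p)/3+[225,175]
print("side bar",onz("side",S((373,258),(388,132)),.108))
print("jar top,can,napkin top,mug,syrup cap",onz("top",[(153,159.)],.15),onz("top",[(446,207.)],.115),onz("top",[(405,243.)],.1),onz("top",[(97,199.)],.085),onz("top",[(403,166.)],.21))
E
```

```text
red 55 [ 0.57940051 -0.03110069] -11.736320495605469 (97.60865020751953, 59.47355651855469)
red 65 [ 0.57940051 -0.03110069] -11.736320495605469 (97.60865020751953, 59.47355651855469)
red 80 [ 0.57967084 -0.03115683] -11.736015319824219 (97.05682373046875, 59.47346496582031)
green 55 [0.59685071 0.12658707] -7.489860534667969 (90.12450408935547, 57.791847229003906)
green 65 [0.59682233 0.12695534] -7.18402099609375 (90.122314453125, 57.1362419128418)
green 80 [0.59711688 0.12719165] -7.668373107910156 (89.84493255615234, 56.54190444946289)
blue 55 [0.47677704 0.30847559] 12.672581672668457 (88.36063385009766, 59.09513854980469)
blue 65 [0.47672577 0.30870349] 12.672581672668457 (88.36063385009766, 58.627925872802734)
blue 80 [0.47668863 0.30922885] 12.472416877746582 (88.33045196533203, 57.61996078491211)
red band [ 0.5769149  -0.03049049] (577.083740234375, -30.41744041442871) (57.22049331665039, 34.14075469970703) 78.28804016113281 248
green band [0.59757088 0.12638889] (597.9277954101562, 126.69014739990234) (56.490562438964844, 30.984394073486328) 82.53352355957031 211
blue band [0.47762904 0.30820029] (477.4565124511719, 308.4461364746094) (30.916324615478516, 57.097434997558594) 13.332444190979004 187
bar [[ 0.45640895  0.12762718  0.112     ]
 [ 0.44431036 -0.00247771  0.112     ]]
lid corners FL FR BR BL [[ 0.51491264  0.20154365  0.112     ]
 [ 0.48664193 -0.08599744  0.112     ]
 [ 0.67341198 -0.10318739  0.112     ]
 [ 0.70263722  0.18365715  0.112     ]]
side bar [[0.45656741 0.13118829 0.108     ]
 [0.44459039 0.00288696 0.108     ]]
jar top,can,napkin top,mug,syrup cap [[0.7300109  0.30283599 0.15      ]] [[ 0.63118098 -0.45090912  0.115     ]] [[ 0.5358767  -0.34720982  0.1       ]] [[0.63384598 0.45902431 0.085     ]] [[ 0.71626705 -0.31023887  0.21      ]]
```

```bash
cat >>h.py <<'E'
def q(deg):
    a=np.radians(deg)/2; return [0,np.cos(a),np.sin(a),0]
def goto(p,yaw):
    s=[(abs(j[5]),y) for y in(yaw,yaw+180,yaw-180) if (j:=inverse_kinematics(p,q(y))) is not None]
    move_pose(p,q(min(s)[1])); 
def pick(xy,yaw,z):
    goto([*xy,z+.09],yaw); movel([*xy,z+.013],v=.12); command_gripper(0.)
    print("grip",get_grip_width(),get_finger_force()); movel([*xy,z+.12],v=.15)
def place(xy,yaw,z):
    goto([*xy,z+.07],yaw); movel([*xy,z+.02],v=.12)
    print("touch",movel([*xy,z+.009],v=.02,until_force=3),get_tcp_pos(),get_ft_force())
    command_gripper(.95); movel([*xy,z+.13],v=.15)
E
python3 - <<'E'
from h import *
command_gripper(1.)
pick((.5972,.1267),-7.4,.112); print(get_tcp_pos(),get_time())
place((.4771,.3085),12.8,.05); print(get_time())
movel([.42,.10,.30],v=.3)
print(get_time()); cv2.imwrite("pics/s1.png",np.hstack([cv2.resize(read_camera(n)[a:b,c:d],(400,400),interpolation=2) for n,a,b,c,d in(("top",180,300,120,240),("side",260,390,270,400))])[:,:,::-1])
E
```

```text
grip 0.6572411298336004 29.999948143959045
[0.5964367  0.12654012 0.23095368] 5.4583
touch True [0.47763803 0.30885714 0.06345355] [0.38397871 0.64750831 3.13803896]
8.9417
9.9167
```

View pics/s1.png

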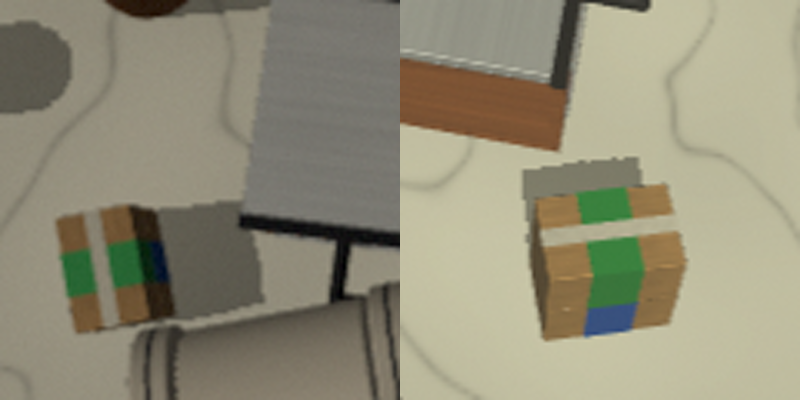

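The left view shows green seated flush on blue (around (100,270)). In the side view the band edges line up, with no visible offset. Next is red.

```bash
python3 - <<'E'
from h import *
im=read_camera("top"); print(tops("top",im,(130,230,172,286),.1,70))
pick((.5769,-.0305),-11.7,.112); print(get_tcp_pos(),get_time())
place((.4771,.3085),12.8,.10); print(get_time())
goto([.43,.065,.25],-5.4)
print(get_time()); cv2.imwrite("pics/s2.png",np.hstack([cv2.resize(read_camera(n)[a:b,c:d],(400,400),interpolation=2) for n,a,b,c,d in(("top",180,300,120,240),("side",250,380,270,400))])[:,:,::-1])
E
```

```text
(array([0.47710965, 0.30936292]), 12.51774787902832, (89.32275390625, 57.40694046020508))
grip 0.6575978376844523 30.000370144844055
[ 0.57611691 -0.03045224  0.23096364] 13.15
touch True [0.47762678 0.30882554 0.11346744] [-0.19764417 -0.29162768  3.75837914]
17.0167
18.0
```

View pics/s2.png

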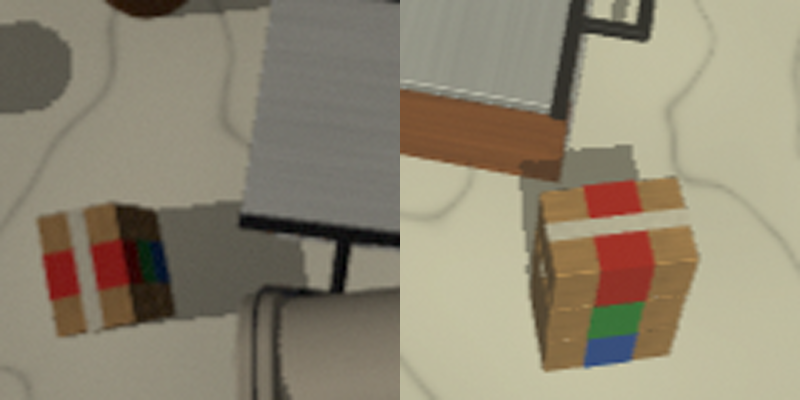

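Red also sits squarely on the column (around (85,270) left, three bands aligned right). Now I'll grip the bar.

```bash
python3 - <<'E'
from h import *
command_gripper(.42)
goto([.450,.065,.17],84.6)
print("hit",movel([.450,.065,.087],v=.08,until_force=5),get_tcp_pos(),get_ft_force())
f0=get_ft_force(); command_gripper(0.); wait(.2)
print(get_grip_width()*88,get_finger_force(),get_tcp_pos(),get_ft_force()-f0,get_time(),get_joint_pos())
im=np.hstack([cv2.resize(read_camera(n)[a:b,c:d],(400,400),interpolation=2) for n,a,b,c,d in(("top",200,300,190,290),("side",190,290,290,390))])
cv2.imwrite("pics/s3.png",im[:,:,::-1])
E
```

```text
hit False [0.45036554 0.06505243 0.08737116] [0.41874482 0.07468029 0.21039944]
11.426948179237183 30.01736283302307 [0.45149959 0.06495593 0.08737609] [ 4.64497365 -1.97877602 -1.76263651] 22.2583 [ 1.16959464e-01  4.06597471e-01  2.08348566e+00 -3.99220647e-04
  6.48652140e-01  2.11605364e-01]
```

View pics/s3.png

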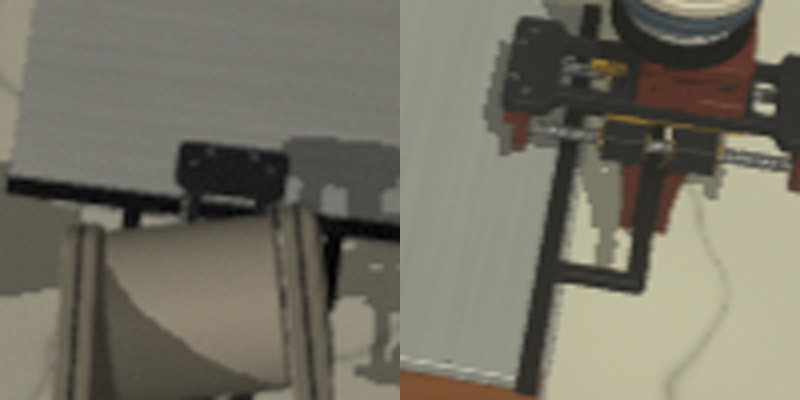

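Bar gripped between the pads (bar at (645,190) in the right half, width 11.4 mm). The arm got pulled 1 mm, so I take that as the true bar position and swing the lid.

```bash
cat >>h.py <<'E'
B=np.array([.4516,.0650,.0873]); u=np.array([np.cos(np.radians(5.4)),-np.sin(np.radians(5.4)),0]); H=B+.245*u
def bar(d): a=np.radians(d); return H-.245*np.cos(a)*u+[0,0,.245*np.sin(a)]
def ang(): t=np.array(get_tcp_pos())-H; return np.degrees(np.arctan2(t[2],-t@u)),np.hypot(t[2],t@u)
def swing(ds,v):
    for d in ds:
        movel(bar(d),v=v); f=get_ft_force()
        print(d,np.round(ang(),3),np.round([f@u,f[2]],1),round(get_grip_width()*88,1),round(get_time(),1))
        if np.linalg.norm(f)>25: print("STOP"); break
E
python3 - <<'E'
from h import *
swing([4,8,12],.06)
E
```

```text
4 [4.003 0.245] [ 2.5 -2.1] 11.2 22.8
8 [8.053 0.245] [ 1.9 -2.5] 11.0 23.2
12 [12.048  0.245] [ 1.5 -2.5] 11.5 23.7
```

```bash
python3 - <<'E'
from h import *
swing(range(16,65,4),.06); swing([65],.03); wait(.3)
print(ang(),get_ft_force())
im=np.hstack([cv2.resize(read_camera(n)[a:b,c:d],(400,400),interpolation=2) for n,a,b,c,d in(("top",140,300,150,310),("side",90,290,200,400))])
cv2.imwrite("pics/s4.png",im[:,:,::-1])
E
```

```text
16 [16.097  0.245] [ 0.3 -2.8] 11.2 24.1
20 [20.153  0.246] [-2.5 -0.8] 11.3 24.5
24 [24.194  0.246] [-2.5 -1.4] 10.9 25.0
28 [28.165  0.246] [-4.3  0.7] 11.0 25.4
32 [32.124  0.246] [-5.3  1.7] 11.3 25.8
36 [36.072  0.247] [-6.5  2. ] 11.1 26.3
40 [40.029  0.247] [-8.6  5.6] 10.9 26.7
44 [43.992  0.247] [-11.2   8.1] 11.0 27.1
48 [48.066  0.248] [-12.7  10.9] 11.0 27.6
52 [52.204  0.248] [-11.   11.3] 11.3 28.0
56 [56.356  0.247] [-7.6  9.4] 11.4 28.4
60 [60.384  0.247] [-5.3  7.5] 11.6 28.9
64 [64.409  0.247] [-2.7  5.7] 10.8 29.3
65 [65.379  0.247] [-2.7  5.3] 11.0 29.6
(np.float64(65.34671728817256), np.float64(0.24723356335959307)) [-3.71076671 -7.26588059  4.869584  ]
```

View pics/s4.png

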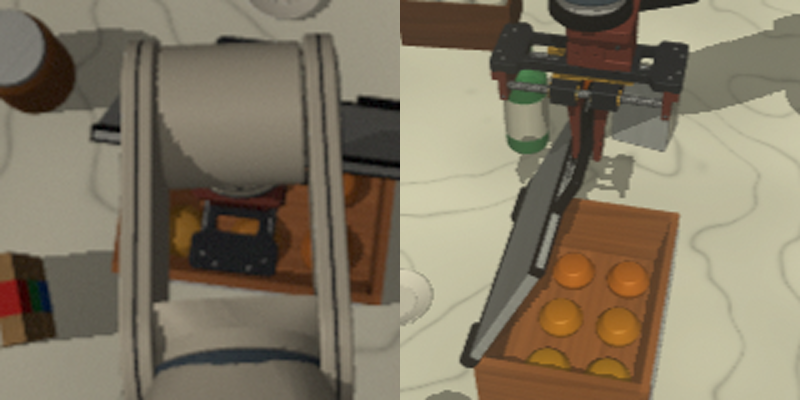

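The lid stands open with the bar in the pads. The front-left lid corner shows near (100,130) left and (540,270) right. I'll measure the true angle from that corner before easing back.

```bash
python3 - <<'E'
from h import *
im=np.hstack([cv2.resize(read_camera(n)[b:b+50,a:a+50],(400,400),interpolation=2) for n,a,b in(("top",170,165),("side",235,195))])
cv2.imwrite("pics/s5.png",im[:,:,::-1])
v=np.array([-u[1],u[0],0]);Hh=H.copy();Hh[2]=.106
for n,a,b in(("top",170,165),("side",235,195)):
    i=camera_info(n)
    for d in(60,65,70):
        t=np.radians(d)
        for w in(-.006,.006):
            p=Hh-.2*np.cos(t)*u+[0,0,.2*np.sin(t)]+.145*v+w*(np.sin(t)*u+[0,0,np.cos(t)])
            c=(p-i["T"][:3,3])@i["T"][:3,:3]; k=i["intrinsics"]@(c*[1,-1,-1]); k=k/k[2]
            print(n,d,w,((k[:2]-[a,b])*8).round())
E
```

```text
top 60 -0.006 [122. 309.]
top 60 0.006 [123. 269.]
top 65 -0.006 [124. 251.]
top 65 0.006 [126. 209.]
top 70 -0.006 [127. 190.]
top 70 0.006 [130. 147.]
side 60 -0.006 [364. 287.]
side 60 0.006 [321. 264.]
side 65 -0.006 [301. 254.]
side 65 0.006 [255. 233.]
side 70 -0.006 [234. 225.]
side 70 0.006 [186. 206.]
```

View pics/s5.png

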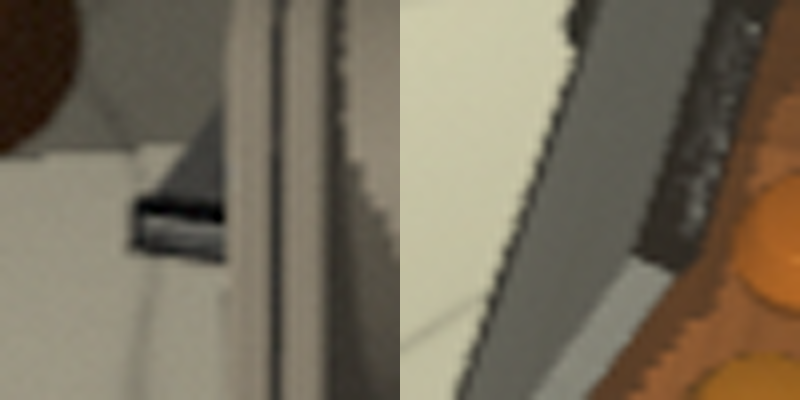

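The corner shows at (132,200–250) in the top crop, where 65° predicts rows 209–251. The side crop agrees within 2–3 px, so the lid is at about 65°. Now easing back.

```bash
python3 - <<'E'
from h import *
swing([62,59,56,54],.05); swing([52.5],.02); wait(.5)
print(ang(),get_ft_force(),get_finger_force(),get_qvel(),get_time())
top,side=read_camera("top"),read_camera("side")
print("column top",tops("top",top,(126,228,174,288),.15,70))
im=np.hstack([cv2.resize(top[190:240,165:215],(266,266),interpolation=2),cv2.resize(side[210:260,245:295],(266,266),interpolation=2),cv2.resize(side[90:390,190:490],(266,266),interpolation=3)])
cv2.imwrite("pics/s6.png",im[:,:,::-1])
v=np.array([-u[1],u[0],0]);Hh=H.copy();Hh[2]=.106
for n,a,b in(("top",165,190),("side",245,210)):
    i=camera_info(n)
    for d in(49,52.5,56):
        t=np.radians(d)
        for w in(-.006,.006):
            p=Hh-.2*np.cos(t)*u+[0,0,.2*np.sin(t)]+.145*v+w*(np.sin(t)*u+[0,0,np.cos(t)])
            c=(p-i["T"][:3,3])@i["T"][:3,:3]; k=i["intrinsics"]@(c*[1,-1,-1]); k=k/k[2]
            print(n,d,w,((k[:2]-[a,b])*5.32).round())
E
```

```text
62 [62.453  0.247] [-2.8  5.4] 10.9 30.5
59 [59.458  0.247] [-2.3  5. ] 11.5 30.9
56 [56.472  0.247] [-2.4  4.1] 11.4 31.3
54 [54.427  0.246] [-2.5  4.4] 11.0 31.6
52.5 [52.99   0.246] [-1.6  3.9] 11.0 32.1
(np.float64(53.01716615684538), np.float64(0.24629489426145168)) [-3.00541826 -5.61058845  3.2351616 ] 29.959784746170044 [-0.00022897 -0.00169134 -0.00023823  0.0010363   0.0009827  -0.00109291] 32.6083
column top (array([0.47637753, 0.30910052]), 12.69287395477295, (88.92459869384766, 59.1893424987793))
top 49 -0.006 [107. 150.]
top 49 0.006 [107. 127.]
top 52.5 -0.006 [107. 127.]
top 52.5 0.006 [107. 103.]
top 56 -0.006 [107. 102.]
top 56 0.006 [107.  77.]
side 49 -0.006 [272. 164.]
side 49 0.006 [248. 147.]
side 52.5 -0.006 [248. 147.]
side 52.5 0.006 [222. 130.]
side 56 -0.006 [221. 130.]
side 56 0.006 [194. 113.]
```

View pics/s6.png

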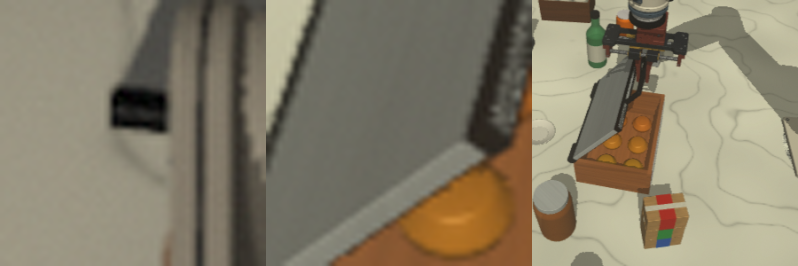

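The top crop puts the corner's lower edge at (110,128), where 52.5° predicts row 127. The column stands untouched at about (665,220). I'll trim by half a degree to the middle of the window and hand in.

```bash
python3 - <<'E'
from h import *
swing([52],.01); wait(.5); print(ang(),get_time()); print(job_done())
E
```

```text
52 [52.485  0.246] [-1.1  2.5] 10.8 33.1
(np.float64(52.48876454656712), np.float64(0.2462213119187719)) 33.575
the job is handed in; nothing more can be done
None
```

I handed the job in at 33.6 s: the cartons stand squarely as blue, green, red from the bottom up, and I raised the lid to about 65° before easing it back. The gripper now holds the lid at about 52.5°, some 7.5° below the balance point.

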